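# Match the two screw caps to their sample jars

### The job

Two sample jars stand open in the holder and their two metal screw caps lie on the bench. The caps look alike, but each one threads onto only one of the jars: find out by trying, and screw each cap clockwise onto its own jar until it is fully home, then let go. Leave the other things on the bench where they are.

Things in the scene. Friction and masses are not known exactly. Their poses are not given: they have to be found in the camera images.
- cap_1_center (a point): knurled aluminium screw cap, round, 62 mm diameter, 58 mm tall, 0.06 to 0.13 kg, standing mouth down on the bench. The point is on its axis, half-way up (29 mm above its lower edge); z is up along the axis. It looks just like the other cap, but inside the skirt one has four short thread lugs and the other five; which is not known. The lugs are at the lower edge of the skirt. All round, so it can be gripped at any yaw
- cap_2_center (a point): knurled aluminium screw cap, round, 62 mm diameter, 58 mm tall, 0.06 to 0.13 kg, standing mouth down on the bench. The point is on its axis, half-way up (29 mm above its lower edge); z is up along the axis. It looks just like the other cap, but inside the skirt one has four short thread lugs and the other five; which is not known. The lugs are at the lower edge of the skirt. All round, so it can be gripped at any yaw
- mouth_left (a point): centre of the rim of the open, fixed white jar at the left (+y) end of the holder, on its axis, 124 mm above the bench; z up, x and y as the holder's. Neck 42 mm across, tapered to 33 mm at the rim; thread pieces 52 mm across begin about 25 mm below the rim; body 68 mm across, its shoulder 50 mm below the rim. A cap slips over the neck with 1 mm of play all round
- mouth_right (a point): centre of the rim of the open, fixed white jar at the right (-y) end of the holder, on its axis, 124 mm above the bench; z up, x and y as the holder's. Neck 42 mm across, tapered to 33 mm at the rim; thread pieces 52 mm across begin about 25 mm below the rim; body 68 mm across, its shoulder 50 mm below the rim. A cap slips over the neck with 1 mm of play all round
- thread_left (a point): point on the left jar's axis 38 mm below the rim, on the level of its thread, fixed to the holder. The thread is right-handed: clockwise from above goes down. One jar's thread has four even entry gaps (90 degrees apart), the other five (72 apart), each 16 degrees wider than a lug; which is which and where the gaps lie is not known. A wrong cap rides on top and never drops in, however it is turned
- thread_right (a point): point on the right jar's axis 38 mm below the rim, on the level of its thread, fixed to the holder. The thread is right-handed: clockwise from above goes down. Height of a cap's centre above the rim: -2 to +2 mm with lugs riding on top, about -6 mm with all lugs dropped into gaps, -10 mm screwed home: 42 to 58 degrees further clockwise, at a solid stop
- holder: fixed aluminium twin holder, base 100 x 280 mm, 8 mm thick, long side along its own y; origin at the centre of its underside. The two jars stand in it 160 mm apart, at +80 mm and -80 mm along its y. About 4 N down while turning is enough; if a lug catches on the edge of a gap (it resists turning while still high), ease back a little and press again
- small_cap: white plastic screw cap of another, smaller bottle, 40 mm across, 22 mm tall, mouth down on the bench; origin at the centre of its underside (not part of the job)
- beaker: white ceramic beaker, 68 mm across, 85 mm tall; origin at the centre of its underside (not part of the job)
- flask: amber glass bottle with a white cap, 60 mm across, 120 mm tall; origin at the centre of its underside (not part of the job)
- driver: screwdriver, 180 mm long, lying along its own x; origin under its middle (not part of the job)
- wrench: steel wrench, 160 mm long, lying along its own x; origin under its middle (not part of the job)
- cuvette_tray: blue divided tray, 70 x 120 mm, 30 mm tall; origin at the centre of its underside (not part of the job)
- mount: dark lens mount on a square 60 mm foot, 100 mm tall; origin at the centre of its underside (not part of the job)

How it is judged:
At the end, for the whole second after the job is handed in: One cap is on each jar and each is screwed home: its centre is 8.6 to 12.5 mm below the level of its jar's rim (10 mm when fully home), within 4 mm of the jar's axis, tilted by less than 0.06 rad (((z of cap_1_center in the frame of mouth_left between -0.0125 and -0.0086 m and horizontal distance between cap_1_center and mouth_left below 0.004 m and angle between each of cap_1_center, cap_2_center's own z axis and vertical below 0.06 rad and z of cap_2_center in the frame of mouth_right between -0.0125 and -0.0086 m and horizontal distance between cap_2_center and mouth_right below 0.004 m) or (z of cap_1_center in the frame of mouth_right between -0.0125 and -0.0086 m and horizontal distance between cap_1_center and mouth_right below 0.004 m and angle between each of cap_1_center, cap_2_center's own z axis and vertical below 0.06 rad and z of cap_2_center in the frame of mouth_left between -0.0125 and -0.0086 m and horizontal distance between cap_2_center and mouth_left below 0.004 m))); the robot touches nothing.
It fails at once if one of the other loose things on the bench is shoved by more than 40 mm (distance of any of small_cap, beaker, flask, driver, wrench, cuvette_tray, mount from where it was at the start of the episode above 0.04 m).
It also fails if it takes over 72 s, if anything falls off the work surface, if the arm or the gripper's body presses on something with over 40 N, if the wrist force passes 120 N, or if a joint passes its speed limit or range.

### The arm

A 6-joint arm with a two-finger parallel gripper is mounted at the origin on the work surface. World frame = base frame: x ahead of the robot, y to its left, z up, the work surface at z = 0. Lengths are in m, angles in rad, forces in N, time in s.
With the tool pointing down it reaches from about 0.35 to 0.85 m from the base axis. Payload 8.1 kg.
Tool frame: the origin (TCP) lies at the centre of the arm's flange, where the gripper is bolted on; the fingertips stand 186 mm ahead of it and the grasp point (between the pads) lies 167 mm ahead of it; z points along the fingers, y is the line along which they close (so a half turn about z gives the same grasp; the last joint's range is limited). The gripper opens to 93 mm and grips with 3 to 60 N. Pads are 15 mm wide; open, the fingers measure 128 mm over their backs; the gripper's body (75 mm by 188 mm) begins 65 mm behind the grasp point.
Start: joints at [1.196, 0.13, 1.488, -0, 1.523, -0.085], TCP at [0.171, 0.575, 0.405] pointing down, gripper open.
Joint ranges: [-2.96, 2.96], [-0.89, 2.26], [0.02, 2.5], [-1.34, 4.48], [0, 2.73], [-2.66, 2.66]. Speed limits (rad/s): [2.39, 2.39, 2.79, 3.14, 3.14, 3.14].

### API

Orientations are given as a rotation vector (axis times angle).
In Python, from plant import robot gives the robot as it stands.
- The arm moves only by the tool apply_moves, never from a script. Its argument "series" is a list of rows, each a list of 2 entries, a list of its own where there are three numbers: the shift along the tool's x, y, z in mm, then the turn, a rotation vector about the tool's x, y, z in rad. A call has 1 to 12 rows; each row shifts and turns the commanded pose from where the row before left it, along the tool's axes as they then stand; what a row does not reach is not made up. A row lasts 1/12 s, in which the tool goes at most 41.7 mm and 7.16 degrees, less where a joint would pass 70% of its speed; a pose out of reach is approached as far as the arm can. A call is refused whole if a number of a shift passes 41.7 or a number of a turn 0.125, either way. A call with a gripper value outside its range is refused whole. "claw" is the opening, from 0 (shut) to 1 (fully open), set as the call begins (left out, the last holds). The fingers move at their own pace and stop on an object; "newtons" is the grip in N (left out, the last holds). Time passes only in rows, so rows that do not move let the fingers close. It gives the time, the measured TCP pose, the force, the opening and the grip force at its end, in the units of the state.
- robot.read_state(): the state, without advancing time (a new reading comes with each control period).
- robot.read_camera(name): name is "scene" or "top" or "wrist"; returns (picture, depth): 420x560x3 uint8, blue, green, red; 420x560 float32, m along the optical axis (not along the pixel's ray), 0 where there is no reading.
- robot.calibration(name): a dict with "fx", "fy", "cx", "cy" (pixels), "D" ([k1, k2, p1, p2, k3] as OpenCV has them; the pictures are not rectified), "extrinsics" (4x4, takes a point from world to camera coordinates). Camera axes: x right, y down, z forward; pixel columns grow to the right and rows downward; lengths in m; the calibration is good to about 2 mm. A picture is of the moment at which its call begins: read the wrist's pose just before it. calibration takes no time and is no camera call; for the wrist camera it gives the pose at the moment of the call.
- robot.close_job(): hands the job in; it is judged then, once.
The state is a dict: "t": time; "q": joint angles; "dq": joint speeds; "joint_torque": joint torques, N m; "tool_pos": TCP position; "orientation": TCP orientation; "force": force on the tool from outside, world axes, zero at the start; "wrist_torque": the same for the moment, N m; "opening": finger opening in m; "gripper_force": force on a finger pad.
Only numpy, scipy, OpenCV 4.12 (cv2) and the standard library are available. Lean on these libraries where they do the work, as an engineer would, in place of code of your own. Each camera call takes 0.05 s, during which the arm holds its last target. There are 200 camera calls.

## Working session

There is one attempt and no reset: what is moved stays moved. The work goes in short steps, Python scripts to look and compute and a tool call to move; the robot and the scene stay as the last step left them, time stands still between calls to the robot, and variables do not carry over. Pictures are saved under pics/ and viewed, at most 10 in all, crops included, and the job is handed in when it is done.

Besides the shell and the picture viewer there is one more tool, called as name([rows], argument=value, ...), one row to a line, values as JSON. apply_moves: Moves the arm, as the interface text tells. Its arguments: {"type":"object","properties":{"series":{"type":"array"},"claw":{"type":"number"},"newtons":{"type":"number"}},"required":["series"]}

```bash
mkdir -p pics; ls
cat > h.py <<'E'
import numpy as np, cv2
from scipy.spatial.transform import Rotation as R
from plant import robot
def world(cal,u,v,d):
    K=np.array([[cal['fx'],0,cal['cx']],[0,cal['fy'],cal['cy']],[0,0,1.]])
    p=cv2.undistortPoints(np.array([[[u,v]]],float).reshape(-1,1,2),K,np.array(cal['D'],float)).reshape(-1,2)
    p=p*np.ravel(d)[:,None]
    P=np.c_[p,np.ravel(d)]
    T=np.linalg.inv(np.array(cal['extrinsics']))
    return P@T[:3,:3].T+T[:3,3]
def cloud(cal,depth):
    v,u=np.nonzero(depth>0)
    K=np.array([[cal['fx'],0,cal['cx']],[0,cal['fy'],cal['cy']],[0,0,1.]])
    p=cv2.undistortPoints(np.c_[u,v].astype(float).reshape(-1,1,2),K,np.array(cal['D'],float)).reshape(-1,2)
    d=depth[v,u]; P=np.c_[p*d[:,None],d]
    T=np.linalg.inv(np.array(cal['extrinsics']))
    return P@T[:3,:3].T+T[:3,3],u,v
E
python3 - <<'E'
from h import *
for n in('top','scene'):
    c=robot.calibration(n);im,d=robot.read_camera(n)
    cv2.imwrite(f'pics/{n}.png',im); np.savez(f'{n}.npz',im=im,d=d)
    print(n,np.array(c['extrinsics']).round(3).tolist(),c['fx'],(d>0).mean())
s=robot.read_state();print(s)
E
```

```text
pics
top [[0.003, -1.0, -0.016, 0.014], [-0.99, -0.001, -0.139, 0.623], [0.139, 0.016, -0.99, 1.345], [0.0, 0.0, 0.0, 1.0]] 495.9021962106592 0.9960671768707483
scene [[0.406, 0.914, 0.01, -0.244], [0.653, -0.283, -0.703, -0.315], [-0.639, 0.292, -0.712, 1.399], [0.0, 0.0, 0.0, 1.0]] 395.43411962159337 0.9961947278911565
{'t': 0.1, 'q': array([ 1.19561936e+00,  1.31090994e-01,  1.48914540e+00, -2.60553890e-05,
        1.52302751e+00, -8.53982606e-02]), 'dq': array([-1.40002516e-03, -1.44283790e-03, -1.04653309e-03, -9.79759914e-04,
       -2.85192613e-05,  1.33069186e-04]), 'joint_torque': array([ 1.49583793e-03, -5.61333811e+01, -4.93100059e+01,  7.70672481e-02,
        2.90546066e-02, -5.05780838e-05]), 'tool_pos': array([0.17135137, 0.57479883, 0.40380262]), 'orientation': array([-4.53538855e-01, -3.10832154e+00,  2.56494172e-03]), 'force': array([-1.09383981, -0.17464813, -0.52902743]), 'wrist_torque': array([-0.00416891,  0.03137424,  0.02585402]), 'gripper_force': 0.0, 'opening': 0.09281308210429946}
```

View pics/top.png

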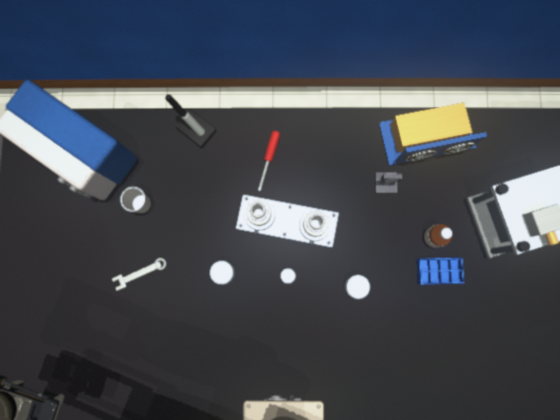

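View pics/scene.png

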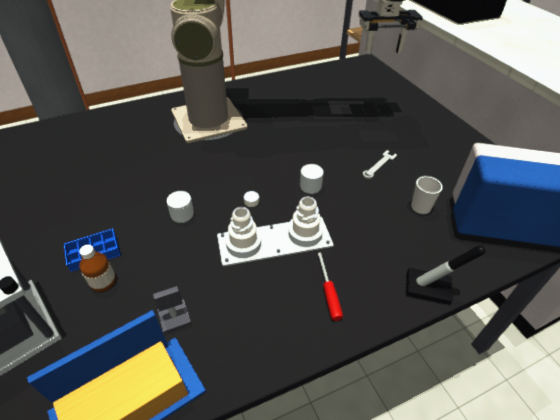

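Run:
```python
from h import *
for n in('top',):
    f=np.load(n+'.npz');P,u,v=cloud(robot.calibration(n),f['d'])
    for lo,hi in((.05,.066),(.117,.132),(.08,.09),(.095,.112),(.015,.035)):
        m=np.zeros(f['d'].shape,np.uint8);k=(P[:,2]>lo)&(P[:,2]<hi)&(P[:,0]>.2)&(P[:,0]<.9);m[v[k],u[k]]=1
        Z=np.zeros(m.shape+(3,));Z[v,u]=P
        nn,l,st,ce=cv2.connectedComponentsWithStats(m)
        for i in range(1,nn):
            if st[i,4]>60:
                q=Z[l==i]; print(n,lo,hi,st[i].tolist(),((q.min(0)+q.max(0))/2).round(4),np.ptp(q,0).round(3),np.median(q[:,2]).round(4))
```

```text
top 0.05 0.066 [100, 153, 35, 47, 122] [0.7272 0.4714 0.0579] [0.132 0.093 0.016] 0.0584
top 0.05 0.066 [490, 201, 18, 41, 108] [ 0.5994 -0.5947  0.058 ] [0.111 0.041 0.016] 0.0586
top 0.05 0.066 [210, 261, 23, 23, 407] [0.4586 0.1702 0.058 ] [0.06  0.061 0.016] 0.0582
top 0.05 0.066 [346, 275, 24, 23, 417] [ 0.4216 -0.2023  0.0579] [0.059 0.063 0.015] 0.058
top 0.117 0.132 [88, 147, 40, 48, 133] [0.7264 0.474  0.1245] [0.129 0.098 0.015] 0.1245
top 0.117 0.132 [250, 202, 15, 15, 83] [0.6234 0.0694 0.1234] [0.038 0.037 0.013] 0.1224
top 0.117 0.132 [309, 213, 16, 16, 86] [ 0.5931 -0.0879  0.1232] [0.04  0.04  0.012] 0.1221
top 0.117 0.132 [441, 228, 11, 10, 83] [ 0.5613 -0.4282  0.1212] [0.024 0.027 0.008] 0.1198
top 0.08 0.09 [395, 113, 77, 34, 1488] [ 0.8529 -0.4172  0.085 ] [0.094 0.211 0.01 ] 0.0831
top 0.08 0.09 [432, 224, 17, 21, 106] [ 0.5612 -0.4231  0.085 ] [0.054 0.042 0.01 ] 0.0844
top 0.095 0.112 [432, 144, 37, 8, 68] [ 0.7958 -0.4554  0.1036] [0.024 0.104 0.017] 0.1042
top 0.095 0.112 [93, 149, 37, 48, 151] [0.727  0.4727 0.1034] [0.13  0.096 0.017] 0.1026
top 0.095 0.112 [383, 174, 19, 6, 97] [ 0.7161 -0.2951  0.1016] [0.015 0.049 0.013] 0.0999
top 0.015 0.035 [176, 121, 39, 27, 477] [0.8602 0.2598 0.025 ] [0.079 0.113 0.02 ] 0.0201
top 0.015 0.035 [388, 121, 16, 32, 67] [ 0.8527 -0.3244  0.025 ] [0.095 0.037 0.02 ] 0.026
top 0.015 0.035 [264, 131, 15, 36, 253] [0.8165 0.0361 0.0243] [0.103 0.04  0.018] 0.0229
top 0.015 0.035 [467, 194, 45, 63, 714] [ 0.5936 -0.5846  0.0249] [0.177 0.117 0.02 ] 0.0181
top 0.015 0.035 [244, 214, 30, 19, 121] [0.5964 0.0703 0.025 ] [0.051 0.082 0.02 ] 0.0322
top 0.015 0.035 [303, 233, 21, 11, 76] [ 0.5544 -0.0835  0.0253] [0.028 0.056 0.019] 0.0313
top 0.015 0.035 [418, 258, 46, 26, 409] [ 0.4644 -0.4383  0.0249] [0.069 0.123 0.02 ] 0.0262
top 0.015 0.035 [280, 268, 15, 15, 161] [ 0.4514 -0.0105  0.0222] [0.039 0.039 0.013] 0.0222
```

The top view shows the caps at pixels (221,272) and (358,287), and the jar mouths at (258,208) and (317,221). In world coordinates:

| Item | x, y (m) |
|---|---|
| Cap A | (0.459, 0.170) |
| Cap B | (0.422, -0.202) |
| Left jar | (0.623, 0.069) |
| Right jar | (0.593, -0.088) |

The jars come out 160 mm apart and the cap tops at 58 mm, both as given. The scene view agrees. Next I'll go over the jars for a wrist look.

apply_moves([
  [[-32, -24, 0], [0, 0, 0]],
  [[-32, -24, 0], [0, 0, 0]],
  [[-32, -24, 0], [0, 0, 0]],
  [[-32, -24, 0], [0, 0, 0]],
  [[-32, -24, 0], [0, 0, 0]],
  [[-32, -24, 0], [0, 0, 0]],
  [[-32, -24, 0], [0, 0, 0]],
  [[-32, -24, 0], [0, 0, 0]],
  [[-32, -24, 0], [0, 0, 0]],
  [[-32, -24, 0], [0, 0, 0]],
  [[-32, -24, 0], [0, 0, 0]],
  [[-32, -24, 0], [0, 0, 0]],
], claw=1, newtons=30)

```text
t: 1.1
tool_pos: [0.4577, 0.1874, 0.4045]
orientation: [-0.454, -3.108, 0.0]
force: [1.7, 1.2, 0.7]
opening: 0.0929
gripper_force: 0.0
```

```bash
cat >> h.py <<'E'
def wrist(name):
    s=robot.read_state(); c=robot.calibration('wrist'); im,d=robot.read_camera('wrist')
    cv2.imwrite(f'pics/{name}.png',im); np.savez(f'{name}.npz',im=im,d=d)
    print('t',s['t'],'tcp',s['tool_pos'].round(4),'q',s['q'].round(3)); return s,c,im,d
def circ(P,lo,hi,near,r):
    # fit circle to outline of points in a height band near a point
    k=(P[:,2]>lo)&(P[:,2]<hi)&(np.hypot(*(P[:,:2]-near).T)<r); q=P[k]
    if len(q)<30: return None
    h=cv2.convexHull((q[:,:2]*1e3).astype(np.float32)); c,rad=cv2.minEnclosingCircle(h)
    h=h[:,0]; A=np.c_[2*h,np.ones(len(h))]; s=np.linalg.lstsq(A,(h**2).sum(1),rcond=None)[0]
    return len(q),np.median(q[:,2]).round(4),'mec',np.round(c,1),round(rad,1),'ls',s[:2].round(1),np.sqrt(s[2]+s[0]**2+s[1]**2).round(1)
E
python3 - <<'E'
from h import *
s,c,im,d=wrist('w1')
print(np.linalg.inv(np.array(c['extrinsics'])).round(3).tolist(),c['fx'],c['cx'],c['cy'])
P,u,v=cloud(c,d); print(P.min(0),P.max(0))
print('A',circ(P,.053,.063,[.4586,.1702],.05))
for n,p in(('L',[.6234,.0694]),('R',[.593,-.088])): print(n,circ(P,.118,.130,p,.04),circ(P,.07,.077,p,.05))
E
```

```text
t 1.1 tcp [0.4577 0.1874 0.4045] q [ 0.285 -0.158  1.774  0.     1.525 -0.996]
[[0.286, 0.919, 0.271, 0.381], [0.958, -0.275, -0.08, 0.209], [0.001, 0.282, -0.959, 0.385], [0.0, 0.0, 0.0, 1.0]] 359.02902862565304 278.83446575130927 212.44459388614163
[ 0.20239574 -0.1790492  -0.00336654] [0.81331111 0.50407568 0.3332238 ]
A (3315, np.float64(0.0583), 'mec', array([456.2, 170.3]), 31.3, 'ls', array([456.1, 170.4]), np.float64(30.9))
L (557, np.float64(0.1217), 'mec', array([619. ,  69.8]), 20.3, 'ls', array([618.4,  70.4]), np.float64(19.2)) (262, np.float64(0.074), 'mec', array([620.7,  68.9]), 33.8, 'ls', array([625.4,  66.9]), np.float64(32.2))
R None None
```

View pics/w1.png

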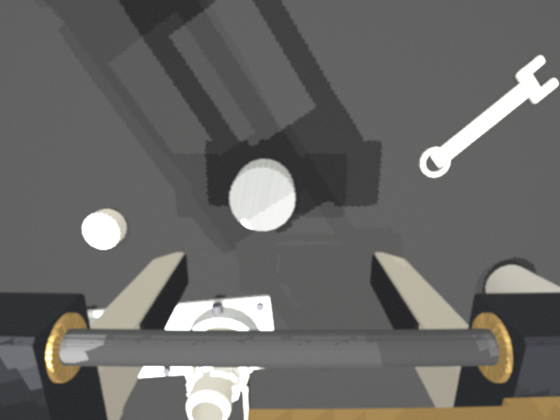

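The wrist view has cap A at pixel (263,195), measured at (456.2,170.3) mm with radius 31, which fits. Jar L shows at the bottom edge. I'll take one look directly over the jars before grasping.

apply_moves([
  [[-31, -21, 0], [0, 0, 0]],
  [[-31, -21, 0], [0, 0, 0]],
  [[-31, -21, 0], [0, 0, 0]],
  [[-31, -21, 0], [0, 0, 0]],
  [[-31, -21, 0], [0, 0, 0]],
  [[-31, -21, 0], [0, 0, 0]],
  [[-31, -21, 0], [0, 0, 0]],
  [[0, 0, 0], [0, 0, 0]],
])

```text
t: 1.82
tool_pos: [0.6254, -0.0185, 0.4027]
orientation: [-0.46, -3.106, 0.003]
force: [0.1, 0.0, -0.4]
opening: 0.0932
gripper_force: 0.0
```

Run:
```python
from h import *
s,c,im,d=wrist('w2')
P,u,v=cloud(c,d)
for n,p in(('L',[.62,.0694]),('R',[.59,-.088])): print(n,circ(P,.120,.130,p,.03),circ(P,.068,.078,p,.04))
```

```text
t 1.8167 tcp [ 0.6254 -0.0185  0.4027] q [-0.111  0.201  1.414 -0.002  1.528 -1.387]
L (864, np.float64(0.1234), 'mec', array([620.7,  68.6]), 20.0, 'ls', array([620.6,  68.5]), np.float64(19.7)) (1504, np.float64(0.0735), 'mec', array([620.8,  68.7]), 34.1, 'ls', array([620.9,  68.7]), np.float64(33.9))
R (787, np.float64(0.1233), 'mec', array([590.6, -87.8]), 19.8, 'ls', array([590.5, -87.9]), np.float64(19.5)) (1419, np.float64(0.0735), 'mec', array([590.5, -87.9]), 33.7, 'ls', array([590.4, -88. ]), np.float64(33.3))
```

View pics/w2.png

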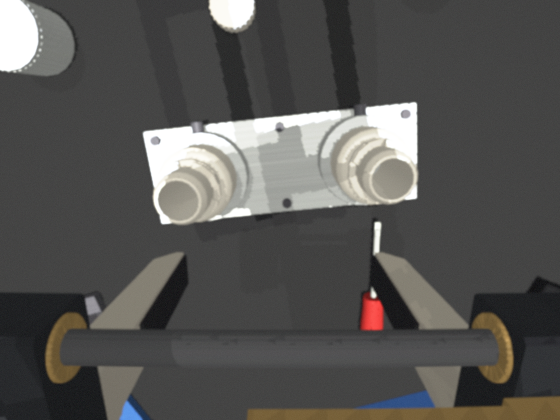

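Both jars are clear: mouths at pixels (180,200) for R and (390,178) for L. L measures (620.8,68.6) mm and R (590.5,-87.9) mm, with rims at 0.1234 and 159.4 mm between them, so it's consistent. Now to cap A.

apply_moves([
  [[31, 18.8, 0], [0, 0, 0]],
  [[31, 18.8, 0], [0, 0, 0]],
  [[31, 18.8, 0], [0, 0, 0]],
  [[31, 18.8, 12], [0, 0, 0]],
  [[31, 18.8, 20], [0, 0, 0]],
  [[31, 18.8, 20], [0, 0, 0]],
  [[31, 18.8, 20], [0, 0, 0]],
  [[0, 0, 30], [0, 0, 0]],
  [[0, 0, 30], [0, 0, 0]],
  [[0, 0, 0], [0, 0, 0]],
])

```text
t: 2.7
tool_pos: [0.4487, 0.1752, 0.2667]
orientation: [-0.448, -3.101, 0.006]
force: [-0.9, -0.8, -0.7]
opening: 0.0933
gripper_force: 0.0
```

apply_moves([
  [[-3, -1, 0], [0, 0, 0]],
  [[0, 0, 0], [0, 0, 0]],
  [[0, 0, 0], [0, 0, 0]],
])

```text
t: 2.95
tool_pos: [0.4565, 0.1728, 0.2752]
orientation: [0.454, 3.105, 0.002]
force: [0.4, 0.4, 0.2]
opening: 0.0927
gripper_force: 0.0
```

Run:
```python
from h import *
s,c,im,d=wrist('w3'); print(s['orientation'],R.from_rotvec(s['orientation']).as_matrix().round(4).tolist())
P,u,v=cloud(c,d); print(circ(P,.053,.063,[.456,.17],.05))
```

```text
t 2.95 tcp [0.4565 0.1728 0.2752] q [ 0.257 -0.073  1.939  0.     1.273 -1.024]
[4.54182124e-01 3.10540147e+00 2.17922356e-03] [[-0.9581, 0.2864, 0.0033], [0.2864, 0.9581, 0.0009], [-0.0029, 0.0018, -1.0]]
(8095, np.float64(0.0583), 'mec', array([456.2, 170.2]), 31.5, 'ls', array([456.1, 170.2]), np.float64(31.1))
```

apply_moves([
  [[-0.5, -2.6, 15], [0, 0, 0]],
  [[0, 0, 25], [0, 0, 0]],
  [[0, 0, 22], [0, 0, 0]],
  [[0, 0, 11], [0, 0, 0]],
  [[0, 0, 0], [0, 0, 0]],
  [[0, 0, 0], [0, 0, 0]],
])

```text
t: 3.5
tool_pos: [0.4554, 0.17, 0.2004]
orientation: [-0.454, -3.108, 0.0]
force: [0.0, 0.7, -0.1]
opening: 0.0929
gripper_force: 0.0
```

apply_moves([
  [[0, 0, 0], [0, 0, 0]],
  [[0, 0, 0], [0, 0, 0]],
  [[0, 0, 0], [0, 0, 0]],
  [[0, 0, 0], [0, 0, 0]],
  [[0, 0, 0], [0, 0, 0]],
  [[0, 0, 0], [0, 0, 0]],
], claw=0, newtons=40)

```text
t: 4.0
tool_pos: [0.4553, 0.1702, 0.2003]
orientation: [0.454, 3.108, 0.001]
force: [0.1, 0.5, 3.9]
opening: 0.0613
gripper_force: 40.0
```

apply_moves([
  [[0, 0, -30], [0, 0, 0]],
  [[0, 0, -38], [0, 0, 0]],
  [[0, 0, -38], [0, 0, 0]],
  [[-17, -5, -33], [0, 0, 0]],
  [[-28, -7.5, -6], [0, 0, 0]],
  [[-28, -7.5, 0], [0, 0, 0]],
  [[-28, -7.5, 0], [0, 0, 0]],
  [[-28, -7.5, 0], [0, 0, 0]],
  [[-28, -7.5, 0], [0, 0, 0]],
  [[-20, -5, 0], [0, 0, 0]],
  [[-10, -2.5, 0], [0, 0, 0]],
  [[0, 0, 0], [0, 0, 0]],
])

```text
t: 5.0
tool_pos: [0.6209, 0.0675, 0.3441]
orientation: [-0.456, -3.108, 0.001]
force: [-0.6, 0.2, -0.7]
opening: 0.0616
gripper_force: 40.0
```

apply_moves([
  [[0, 0, 0], [0, 0, 0]],
  [[0, 0, 0], [0, 0, 0]],
  [[0, 0, 0], [0, 0, 0]],
])

```text
t: 5.25
tool_pos: [0.6191, 0.0696, 0.3447]
orientation: [-0.452, -3.108, -0.0]
force: [-0.5, 0.5, -1.1]
opening: 0.0617
gripper_force: 40.0
```

apply_moves([
  [[-1.2, -0.5, 5], [0, 0, 0]],
  [[0, 0, 10], [0, 0, 0]],
  [[0, 0, 10], [0, 0, 0]],
  [[0, 0, 10], [0, 0, 0]],
  [[0, 0, 6], [0, 0, 0]],
  [[0, 0, 4], [0, 0, 0]],
  [[0, 0, 0], [0, 0, 0]],
  [[0, 0, 0], [0, 0, 0]],
])

```text
t: 5.92
tool_pos: [0.6207, 0.0681, 0.2991]
orientation: [-0.453, -3.107, -0.0]
force: [-0.2, 2.5, -3.1]
opening: 0.0614
gripper_force: 40.0
```

apply_moves([
  [[0, 0, 2], [0, 0, 0]],
  [[0, 0, 2], [0, 0, 0]],
  [[0, 0, 1], [0, 0, 0]],
  [[0, 0, 0], [0, 0, 0]],
  [[0, 0, 0], [0, 0, 0]],
])

```text
t: 6.33
tool_pos: [0.6208, 0.0681, 0.295]
orientation: [-0.453, -3.108, -0.0]
force: [-4.2, 4.7, 2.0]
opening: 0.0615
gripper_force: 40.0
```

apply_moves([
  [[0.9, 0.5, 1], [0, 0, 0]],
  [[0, 0, 1], [0, 0, 0]],
  [[0, 0, 0], [0, 0, 0]],
  [[0, 0, 0], [0, 0, 0]],
])

```text
t: 6.67
tool_pos: [0.6206, 0.0684, 0.2949]
orientation: [0.453, 3.107, -0.001]
force: [-6.0, 0.8, 12.1]
opening: 0.0616
gripper_force: 40.0
```

apply_moves([
  [[0.6, -0.2, 0], [0, 0, 0.08]],
  [[0, 0, 0], [0, 0, 0.08]],
  [[0, 0, 0], [0, 0, 0.08]],
  [[0, 0, 0], [0, 0, 0.08]],
  [[0, 0, 0], [0, 0, 0.08]],
  [[0, 0, 0], [0, 0, 0.08]],
  [[0, 0, 0], [0, 0, 0.08]],
  [[0, 0, 0], [0, 0, 0.08]],
])

```text
t: 7.33
tool_pos: [0.6202, 0.0697, 0.2933]
orientation: [1.412, 2.805, 0.005]
force: [3.8, 9.6, -2.2]
opening: 0.0613
gripper_force: 40.0
```

Run:
```python
from h import *
s=robot.read_state(); print({k:np.round(s[k],3) for k in ('t','q','tool_pos','orientation','force','wrist_torque')})
```

```text
{'t': np.float64(7.333), 'q': array([ 0.029,  0.268,  1.539,  0.002,  1.332, -0.61 ]), 'tool_pos': array([0.62 , 0.07 , 0.293]), 'orientation': array([1.412, 2.805, 0.005]), 'force': array([ 3.752,  9.631, -2.175]), 'wrist_torque': array([ 1.862, -0.584,  1.489])}
```

apply_moves([
  [[0, 0, 1], [0, 0, -0.06]],
  [[0, 0, 1], [0, 0, 0]],
  [[0, 0, 1], [0, 0, 0]],
  [[0, 0, 0], [0, 0, 0]],
])

```text
t: 7.67
tool_pos: [0.6201, 0.069, 0.2903]
orientation: [1.324, 2.847, 0.003]
force: [1.6, 6.5, -0.0]
opening: 0.061
gripper_force: 40.0
```

```bash
cat > st.py <<'E'
from h import *
s=robot.read_state(); M=R.from_rotvec(s['orientation']).as_matrix()
print('t',round(float(s['t']),2),'q6',s['q'][5].round(3),'tcp',(s['tool_pos']*1e3).round(1),'F',s['force'].round(1),'T',s['wrist_torque'].round(2),'Ftool',(M.T@s['force']).round(1),'tiltmrad',(M[:2,2]*1e3).round(0),'x',M[:2,0].round(3))
E
python3 st.py
```

```text
t 7.67 q6 -0.672 tcp [620.1  69.  290.3] F [ 1.6  6.5 -0. ] T [ 1.09 -0.3  -0.04] Ftool [4.  5.4 0. ] tiltmrad [2. 1.] x [-0.644  0.765]
```

apply_moves([
  [[0, 0, 1], [0, 0, 0]],
  [[0, 0, 1], [0, 0, 0]],
  [[0, 0, 1], [0, 0, 0]],
  [[0, 0, 0], [0, 0, 0]],
])

```text
t: 8.0
tool_pos: [0.6202, 0.0691, 0.2891]
orientation: [1.324, 2.847, 0.003]
force: [-4.1, 6.7, 12.3]
opening: 0.0617
gripper_force: 40.0
```

```bash
python3 st.py
```

```text
t 8.0 q6 -0.672 tcp [620.2  69.1 289.1] F [-4.1  6.7 12.3] T [0.85 0.99 0.04] Ftool [  7.8   1.2 -12.3] tiltmrad [3. 1.] x [-0.644  0.765]
```

The cap dropped to z .289 (−6 mm), so its lugs are in the gaps. Screwing it home.

apply_moves([
  [[1, 0.2, 0], [0, 0, 0.05]],
  [[0, 0, 0.2], [0, 0, 0.08]],
  [[0, 0, 0.4], [0, 0, 0.08]],
  [[0, 0, 0.4], [0, 0, 0.08]],
  [[0, 0, 0.4], [0, 0, 0.08]],
  [[0, 0, 0.4], [0, 0, 0.08]],
  [[0, 0, 0.4], [0, 0, 0.08]],
  [[0, 0, 0.4], [0, 0, 0.08]],
])

```text
t: 8.67
tool_pos: [0.6203, 0.0699, 0.2864]
orientation: [2.122, 2.313, 0.006]
force: [1.2, 6.5, 6.5]
opening: 0.0617
gripper_force: 40.0
```

```bash
python3 st.py
```

```text
t 8.67 q6 -0.056 tcp [620.3  69.9 286.4] F [1.2 6.5 6.5] T [ 1.03 -0.13  0.13] Ftool [ 6.4  1.8 -6.4] tiltmrad [5. 1.] x [-0.086  0.996]
```

apply_moves([
  [[1, 0.2, 0.4], [0, 0, 0.08]],
  [[0, 0, 0.4], [0, 0, 0.08]],
  [[0, 0, 0.4], [0, 0, 0.08]],
  [[0, 0, 0.3], [0, 0, 0.08]],
  [[0, 0, 0], [0, 0, 0.05]],
  [[0, 0, 0], [0, 0, 0]],
])

```text
t: 9.17
tool_pos: [0.6209, 0.0706, 0.2855]
orientation: [2.508, 1.884, 0.009]
force: [3.7, 4.0, 7.5]
opening: 0.0611
gripper_force: 40.0
```

```bash
python3 st.py
```

```text
t 9.17 q6 0.314 tcp [620.9  70.6 285.5] F [3.7 4.  7.5] T [ 0.46 -0.57  1.  ] Ftool [ 4.9  2.5 -7.5] tiltmrad [ 7. -0.] x [0.278 0.96 ]
```

apply_moves([
  [[0, 0, 0.3], [0, 0, 0.06]],
  [[0, 0, 0], [0, 0, 0.06]],
  [[0, 0, 0], [0, 0, 0.05]],
  [[0, 0, 0], [0, 0, 0]],
])

```text
t: 9.5
tool_pos: [0.621, 0.0702, 0.2854]
orientation: [2.658, 1.665, 0.009]
force: [2.8, 1.7, 9.0]
opening: 0.0613
gripper_force: 40.0
```

```bash
python3 st.py
```

```text
t 9.5 q6 0.483 tcp [621.   70.2 285.4] F [2.8 1.7 9. ] T [-0.06 -0.48  1.18] Ftool [ 2.8  1.9 -9. ] tiltmrad [ 7. -1.] x [0.437 0.9  ]
```

apply_moves([
  [[0, 0, -1], [0, 0, 0]],
  [[0, 0, 0], [0, 0, 0]],
  [[0, 0, 0], [0, 0, 0]],
  [[0, 0, 0], [0, 0, 0]],
  [[0, 0, -30], [0, 0, 0]],
  [[0, 0, -40], [0, 0, 0]],
  [[0, 0, -30], [0, 0, -0.12]],
  [[0, 0, 0], [0, 0, -0.12]],
  [[0, 0, 0], [0, 0, 0]],
  [[0, 0, 0], [0, 0, 0]],
], claw=1)

```text
t: 10.33
tool_pos: [0.619, 0.0703, 0.3825]
orientation: [-2.445, -1.972, 0.002]
force: [-0.5, -0.3, -0.9]
opening: 0.0936
gripper_force: 0.0
```

```bash
python3 st.py
python3 - <<'E'
from h import *
s,c,im,d=wrist('w4'); P,u,v=cloud(c,d)
for n,p in(('capL',[.6208,.0686]),): print(n,circ(P,.136,.152,p,.045))
M=R.from_rotvec(s['orientation']).as_matrix(); print('to B tool',M.T@(np.r_[.4192,-.2022,.385]-s['tool_pos'])*1e3)
# rows: rotate by -0.12 per row n times, world shift evenly
for n in(12,):
    D=np.r_[.4192,-.2022,.385]-s['tool_pos']; M1=M.copy(); 
    for i in range(n):
        print((M1.T@(D/n)*1e3).round(0).tolist()); M1=M1@R.from_rotvec([0,0,-.12]).as_matrix()
E
```

```text
t 10.33 q6 0.244 tcp [619.   70.3 382.5] F [-0.5 -0.3 -0.9] T [-0.06  0.09 -0.01] Ftool [-0.4 -0.4  0.9] tiltmrad [-1. -0.] x [0.211 0.977]
t 10.3333 tcp [0.619  0.0703 0.3825] q [ 0.031  0.203  1.448 -0.     1.492  0.244]
capL (6847, np.float64(0.1435), 'mec', array([620.4,  69. ]), 31.6, 'ls', array([620.6,  69.3]), np.float64(31.1))
to B tool [-308.62884591 -137.65362963   -2.19995212]
[-26.0, -11.0, -0.0]
[-24.0, -14.0, -0.0]
[-22.0, -17.0, -0.0]
[-20.0, -20.0, -0.0]
[-18.0, -22.0, -0.0]
[-15.0, -24.0, -0.0]
[-12.0, -26.0, -0.0]
[-9.0, -27.0, -0.0]
[-5.0, -28.0, -0.0]
[-2.0, -28.0, -0.0]
[1.0, -28.0, -0.0]
[5.0, -28.0, -0.0]
```

Cap A reads seated on L: top at 143.5 mm (home is 143), centred within 0.5 mm. Now cap B.

apply_moves([
  [[-26, -11, 0], [0, 0, -0.12]],
  [[-24, -14, 0], [0, 0, -0.12]],
  [[-22, -17, 0], [0, 0, -0.12]],
  [[-20, -20, 0], [0, 0, -0.12]],
  [[-18, -22, 0], [0, 0, -0.12]],
  [[-15, -24, 0], [0, 0, -0.12]],
  [[-12, -26, 0], [0, 0, -0.12]],
  [[-9, -27, 0], [0, 0, -0.12]],
  [[-5, -28, 0], [0, 0, -0.12]],
  [[-2, -28, 30], [0, 0, -0.12]],
  [[1, -28, 30], [0, 0, -0.12]],
  [[5, -28, 30], [0, 0, -0.12]],
])

```text
t: 11.38
tool_pos: [0.4196, -0.205, 0.291]
orientation: [-0.528, -3.096, -0.001]
force: [0.1, -0.5, -0.2]
opening: 0.093
gripper_force: 0.0
```

apply_moves([
  [[0, 0, 15], [0, 0, 0]],
  [[0, 0, 0], [0, 0, 0]],
  [[0, 0, 0], [0, 0, 0]],
  [[0, 0, 0], [0, 0, 0]],
])

```text
t: 11.72
tool_pos: [0.4216, -0.2041, 0.2788]
orientation: [-0.535, -3.096, -0.0]
force: [1.2, 0.0, 0.3]
opening: 0.0929
gripper_force: 0.0
```

```bash
python3 st.py
python3 - <<'E'
from h import *
s,c,im,d=wrist('w5'); P,u,v=cloud(c,d)
print(circ(P,.053,.063,[.4192,-.2022],.05)); M=R.from_rotvec(s['orientation']).as_matrix()
k=circ(P,.053,.063,[.4192,-.2022],.05)[6]/1e3
print('tool delta',(M.T@(np.r_[k,.2003]-s['tool_pos'])*1e3).round(1))
E
```

```text
t 11.72 q6 -1.789 tcp [ 421.6 -204.1  278.8] F [1.2 0.  0.3] T [-0.04 -0.02 -0.01] Ftool [-1.1  0.4 -0.3] tiltmrad [0. 0.] x [-0.942  0.335]
t 11.7167 tcp [ 0.4216 -0.2041  0.2788] q [-0.561 -0.132  1.986  0.     1.288 -1.789]
(7939, np.float64(0.0583), 'mec', array([ 418.6, -202.8]), 31.4, 'ls', array([ 418.5, -202.9]), np.float64(31.1))
tool delta [ 3.3  0.1 78.5]
```

apply_moves([
  [[3.3, 0.1, 18], [0, 0, 0]],
  [[0, 0, 28], [0, 0, 0]],
  [[0, 0, 22], [0, 0, 0]],
  [[0, 0, 10.5], [0, 0, 0]],
  [[0, 0, 0], [0, 0, 0]],
  [[0, 0, 0], [0, 0, 0]],
])

```text
t: 12.27
tool_pos: [0.4187, -0.2031, 0.2007]
orientation: [0.531, 3.096, -0.0]
force: [-0.4, -0.3, 0.9]
opening: 0.0935
gripper_force: 0.0
```

apply_moves([
  [[0, 0, 0], [0, 0, 0]],
  [[0, 0, 0], [0, 0, 0]],
  [[0, 0, 0], [0, 0, 0]],
  [[0, 0, 0], [0, 0, 0]],
  [[0, 0, 0], [0, 0, 0]],
  [[0, 0, 0], [0, 0, 0]],
], claw=0, newtons=40)

```text
t: 12.77
tool_pos: [0.4183, -0.2034, 0.2003]
orientation: [0.531, 3.096, -0.0]
force: [-0.6, 1.0, 3.2]
opening: 0.0617
gripper_force: 40.0
```

```bash
python3 st.py
python3 - <<'E'
from h import *
s=robot.read_state(); M=R.from_rotvec(s['orientation']).as_matrix()
o=M.T@(np.r_[.4186,-.2028,.029]-s['tool_pos']); o[1]=0; print('cap in tool',o*1e3)
t=np.r_[.5905,-.0879]-(M@o)[:2]; print('target tcp',t,'delta tool',(M.T@(np.r_[t,.345]-s['tool_pos'])*1e3).round(1))
E
```

```text
t 12.77 q6 -1.794 tcp [ 418.3 -203.4  200.3] F [-0.6  1.   3.2] T [ 0.12 -0.04 -0.05] Ftool [ 0.9  0.8 -3.2] tiltmrad [ 1. -0.] x [-0.943  0.333]
cap in tool [-1.34454796e-05  0.00000000e+00  1.71341402e+02]
target tcp [ 0.59037899 -0.08784743] delta tool [-123.9  166.3 -144.6]
```

apply_moves([
  [[0, 0, -30], [0, 0, 0]],
  [[0, 0, -38], [0, 0, 0]],
  [[0, 0, -38], [0, 0, 0]],
  [[-12, 16.3, -32.6], [0, 0, 0]],
  [[-18, 24, -6], [0, 0, 0]],
  [[-18, 24, 0], [0, 0, 0]],
  [[-18, 24, 0], [0, 0, 0]],
  [[-18, 24, 0], [0, 0, 0]],
  [[-18, 24, 0], [0, 0, 0]],
  [[-14, 19, 0], [0, 0, 0]],
  [[-7.9, 11, 0], [0, 0, 0]],
  [[0, 0, 0], [0, 0, 0]],
])

```text
t: 13.77
tool_pos: [0.5917, -0.086, 0.3439]
orientation: [-0.528, -3.097, -0.001]
force: [-0.2, 0.1, -1.2]
opening: 0.0615
gripper_force: 40.0
```

apply_moves([
  [[0, 0, 0], [0, 0, 0]],
  [[0, 0, 0], [0, 0, 0]],
  [[0, 0, 0], [0, 0, 0]],
  [[0, 0, 0], [0, 0, 0]],
])

```text
t: 14.1
tool_pos: [0.5897, -0.0885, 0.3446]
orientation: [-0.533, -3.096, 0.0]
force: [-0.1, 0.4, -1.2]
opening: 0.0616
gripper_force: 40.0
```

```bash
python3 st.py
```

```text
t 14.1 q6 -1.465 tcp [589.7 -88.5 344.6] F [-0.1  0.4 -1.2] T [ 0.08 -0.01  0.01] Ftool [0.2 0.4 1.2] tiltmrad [-0. -0.] x [-0.942  0.334]
```

apply_moves([
  [[-0.4, 0.7, 5], [0, 0, 0]],
  [[0, 0, 10], [0, 0, 0]],
  [[0, 0, 10], [0, 0, 0]],
  [[0, 0, 10], [0, 0, 0]],
  [[0, 0, 6], [0, 0, 0]],
  [[0, 0, 4], [0, 0, 0]],
  [[0, 0, 2], [0, 0, 0]],
  [[0, 0, 2], [0, 0, 0]],
  [[0, 0, 0], [0, 0, 0]],
  [[0, 0, 0], [0, 0, 0]],
])

```text
t: 14.93
tool_pos: [0.591, -0.0873, 0.297]
orientation: [0.531, 3.096, -0.0]
force: [-6.2, 0.7, 9.3]
opening: 0.0615
gripper_force: 40.0
```

```bash
python3 st.py
```

```text
t 14.93 q6 -1.463 tcp [591.  -87.3 297. ] F [-6.2  0.7  9.3] T [ 0.04  1.08 -0.05] Ftool [ 6.1 -1.5 -9.3] tiltmrad [ 0. -0.] x [-0.943  0.333]
```

apply_moves([
  [[0.8, -0.2, 0.5], [0, 0, 0.04]],
  [[0, 0, 0], [0, 0, 0.08]],
  [[0, 0, 0], [0, 0, 0.08]],
  [[0, 0, 0], [0, 0, 0.08]],
  [[0, 0, 0], [0, 0, 0.08]],
  [[0, 0, 0], [0, 0, 0.08]],
])

```text
t: 15.43
tool_pos: [0.5903, -0.0871, 0.2952]
orientation: [1.199, 2.903, 0.0]
force: [-1.2, 0.7, -1.0]
opening: 0.0614
gripper_force: 40.0
```

```bash
python3 st.py
```

```text
t 15.43 q6 -1.02 tcp [590.3 -87.1 295.2] F [-1.2  0.7 -1. ] T [-0.03 -0.04  0.04] Ftool [ 1.3 -0.4  1. ] tiltmrad [ 1. -0.] x [-0.708  0.706]
```

apply_moves([
  [[0, 0, 1], [0, 0, 0]],
  [[0, 0, 1], [0, 0, 0]],
  [[0, 0, 1], [0, 0, 0]],
  [[0, 0, 0], [0, 0, 0]],
  [[0, 0, 0], [0, 0, 0]],
])

```text
t: 15.85
tool_pos: [0.5905, -0.0873, 0.2949]
orientation: [1.19, 2.905, 0.0]
force: [-8.6, 1.7, 18.5]
opening: 0.0618
gripper_force: 40.0
```

```bash
python3 st.py
```

```text
t 15.85 q6 -1.025 tcp [590.5 -87.3 294.9] F [-8.6  1.7 18.5] T [ 0.25  1.68 -0.17] Ftool [  7.3  -4.8 -18.5] tiltmrad [ 2. -1.] x [-0.712  0.702]
```

apply_moves([
  [[0.8, -0.5, -1], [0, 0, 0.06]],
  [[0, 0, 0], [0, 0, 0.06]],
  [[0, 0, 0], [0, 0, 0.06]],
  [[0, 0, 0], [0, 0, 0.06]],
  [[0, 0, 0], [0, 0, 0.06]],
])

```text
t: 16.27
tool_pos: [0.5897, -0.0869, 0.294]
orientation: [1.615, 2.692, 0.001]
force: [1.6, 0.8, 3.6]
opening: 0.0614
gripper_force: 40.0
```

```bash
python3 st.py
```

```text
t 16.27 q6 -0.723 tcp [589.7 -86.9 294. ] F [1.6 0.8 3.6] T [ 0.08 -0.19  0.07] Ftool [-0.   1.8 -3.6] tiltmrad [ 2. -0.] x [-0.471  0.882]
```

Force is falling again, so I'll press in place to check for a drop.

apply_moves([
  [[0, 0, 1], [0, 0, 0]],
  [[0, 0, 1], [0, 0, 0]],
  [[0, 0, 0], [0, 0, 0]],
])

```text
t: 16.52
tool_pos: [0.5899, -0.087, 0.2938]
orientation: [1.61, 2.694, 0.002]
force: [-5.9, 1.9, 15.7]
opening: 0.0614
gripper_force: 40.0
```

```bash
python3 st.py
```

```text
t 16.52 q6 -0.726 tcp [589.9 -87.  293.8] F [-5.9  1.9 15.7] T [ 0.21  1.03 -0.12] Ftool [  4.4  -4.2 -15.8] tiltmrad [ 3. -1.] x [-0.474  0.881]
```

apply_moves([
  [[0, 0, 0], [0, 0, 0.05]],
  [[0, 0, 0], [0, 0, 0.06]],
  [[0, 0, 0.2], [0, 0, 0.06]],
  [[0, 0, 0.2], [0, 0, 0.06]],
  [[0, 0, 0.3], [0, 0, 0.06]],
])

```text
t: 16.93
tool_pos: [0.5904, -0.0875, 0.2934]
orientation: [1.984, 2.429, 0.003]
force: [-1.6, -1.6, 13.6]
opening: 0.0618
gripper_force: 40.0
```

```bash
python3 st.py
```

```text
t 16.93 q6 -0.433 tcp [590.4 -87.5 293.4] F [-1.6 -1.6 13.6] T [-0.28  0.4   0.07] Ftool [ -1.3  -1.8 -13.6] tiltmrad [ 5. -2.] x [-0.199  0.98 ]
```

apply_moves([
  [[0, 0, 0], [0, 0, 0.06]],
  [[0, 0, 0.2], [0, 0, 0.06]],
  [[0, 0, 0.2], [0, 0, 0.06]],
  [[0, 0, 0.2], [0, 0, 0.06]],
  [[0, 0, 0.2], [0, 0, 0.06]],
])

```text
t: 17.35
tool_pos: [0.5902, -0.0868, 0.2905]
orientation: [2.327, 2.107, 0.004]
force: [5.6, 1.1, -0.1]
opening: 0.0618
gripper_force: 40.0
```

```bash
python3 st.py
```

```text
t 17.35 q6 -0.133 tcp [590.2 -86.8 290.5] F [ 5.6  1.1 -0.1] T [ 0.17 -1.02  0.01] Ftool [1.6 5.5 0.1] tiltmrad [ 4. -0.] x [0.099 0.995]
```

Dropped to 290.5 with the force gone. Pressing to confirm the −6 level.

apply_moves([
  [[0, 0.3, 1], [0, 0, 0]],
  [[0, 0, 1], [0, 0, 0]],
  [[0, 0, 1], [0, 0, 0]],
  [[0, 0, 0], [0, 0, 0]],
])

```text
t: 17.68
tool_pos: [0.5904, -0.0871, 0.2892]
orientation: [2.322, 2.111, 0.004]
force: [-1.6, 1.8, 15.5]
opening: 0.0616
gripper_force: 40.0
```

```bash
python3 st.py
```

```text
t 17.68 q6 -0.137 tcp [590.4 -87.1 289.2] F [-1.6  1.8 15.5] T [ 0.31  0.55 -0.09] Ftool [  1.6  -1.7 -15.5] tiltmrad [ 4. -1.] x [0.095 0.995]
```

At the −6 level, so I'll screw it in.

apply_moves([
  [[0, 0, 0], [0, 0, 0.05]],
  [[0, 0, 0.2], [0, 0, 0.08]],
  [[0, 0, 0.4], [0, 0, 0.08]],
  [[0, 0, 0.4], [0, 0, 0.08]],
  [[0, 0, 0.4], [0, 0, 0.08]],
  [[0, 0, 0.4], [0, 0, 0.08]],
  [[0, 0, 0.4], [0, 0, 0.08]],
  [[0, 0, 0.4], [0, 0, 0.08]],
])

```text
t: 18.35
tool_pos: [0.5908, -0.087, 0.2864]
orientation: [2.852, 1.311, 0.007]
force: [2.8, 1.8, 10.3]
opening: 0.0616
gripper_force: 40.0
```

```bash
python3 st.py
```

```text
t 18.35 q6 0.476 tcp [590.8 -87.  286.4] F [ 2.8  1.8 10.3] T [ 0.3  -0.3   0.15] Ftool [  3.2   1.  -10.3] tiltmrad [ 5. -1.] x [0.651 0.759]
```

apply_moves([
  [[0.3, 0, 0.3], [0, 0, 0.08]],
  [[0, 0, 0.4], [0, 0, 0.08]],
  [[0, 0, 0.4], [0, 0, 0.08]],
  [[0, 0, 0.3], [0, 0, 0.08]],
  [[0, 0, 0], [0, 0, 0.06]],
  [[0, 0, 0], [0, 0, 0.06]],
  [[0, 0, 0], [0, 0, 0.06]],
  [[0, 0, 0], [0, 0, 0]],
])

```text
t: 19.02
tool_pos: [0.5911, -0.0873, 0.285]
orientation: [3.087, 0.567, 0.008]
force: [3.0, -2.4, 9.5]
opening: 0.0612
gripper_force: 40.0
```

```bash
python3 st.py
```

```text
t 19.02 q6 0.976 tcp [591.1 -87.3 285. ] F [ 3.  -2.4  9.5] T [-0.47 -0.35  1.01] Ftool [ 2.   3.3 -9.4] tiltmrad [ 5. -2.] x [0.935 0.355]
```

Cap B is at the solid stop: z at the −10 mm level and 1 N·m resisting. Let go, rise and look.

apply_moves([
  [[0, 0, -1], [0, 0, 0]],
  [[0, 0, 0], [0, 0, 0]],
  [[0, 0, 0], [0, 0, 0]],
  [[0, 0, 0], [0, 0, 0]],
  [[0, 0, -30], [0, 0, 0]],
  [[0, 0, -40], [0, 0, 0]],
  [[0, 0, -40], [0, 0, 0]],
  [[-30, -15, -20], [0, 0, 0]],
  [[-30, -15, 0], [0, 0, 0]],
  [[-30, -15, 0], [0, 0, 0]],
  [[0, 0, 0], [0, 0, 0]],
  [[0, 0, 0], [0, 0, 0]],
], claw=1)

```text
t: 20.02
tool_pos: [0.4881, -0.0762, 0.4129]
orientation: [-3.09, -0.566, 0.001]
force: [0.3, -0.3, -0.4]
opening: 0.0929
gripper_force: 0.0
```

```bash
python3 st.py
python3 - <<'E'
from h import *
s,c,im,d=wrist('w6'); P,u,v=cloud(c,d)
for n,p in(('L',[.6208,.0686]),('R',[.5905,-.0879])): print(n,circ(P,.136,.152,p,.045),circ(P,.068,.078,p,.04))
E
```

```text
t 20.02 q6 0.95 tcp [488.1 -76.2 412.9] F [ 0.3 -0.3 -0.4] T [-0.07  0.15  0.02] Ftool [0.1 0.4 0.4] tiltmrad [-1.  0.] x [0.935 0.354]
t 20.0167 tcp [ 0.4881 -0.0762  0.4129] q [-0.259 -0.163  1.763  0.     1.542  0.95 ]
L None (641, np.float64(0.073), 'mec', array([605.6,  60.6]), 28.5, 'ls', array([620.2,  68.4]), np.float64(33.1))
R (7147, np.float64(0.1434), 'mec', array([590.5, -88. ]), 31.5, 'ls', array([590.3, -87.9]), np.float64(31.1)) (313, np.float64(0.0717), 'mec', array([583.8, -78.3]), 31.1, 'ls', array([590.6, -87.8]), np.float64(33.3))
```

View pics/w6.png

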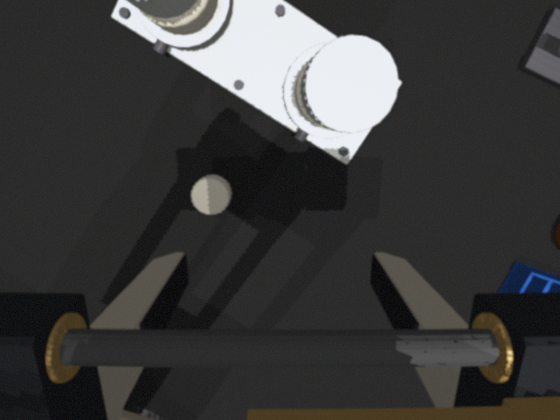

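Cap B stands straight on R at pixel (350,85), top at 143.4 mm and centred. Cap A on L is cut off at the top-left corner (180,5) here, but I measured it at 143.5 mm just after letting go, so both caps are home.

```bash
python3 -c "
from plant import robot
print(robot.close_job())"
```

```text
the job is handed in; nothing more can be done
None
```

Both caps are screwed home and released, and the job is handed in: the cap from the left (+y) side of the bench is on the left jar and the other is on the right jar, each fitting on the first try, with tops within 0.5 mm of the home height; the system returned no verdict.

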